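# Find the heavy side of a sieve shaker's eccentric drum by feel and hold it down

### The arm

A 7-joint arm with a two-finger parallel gripper is mounted at the origin on a cart in front of the work surface, level with it; the furniture and walls round the work are solid. World frame = base frame: x ahead of the robot, y to its left, z up, the work surface at z = 0. Lengths are in m, angles in degrees, forces in N, time in s.
With the tool pointing down it reaches from about 0.4 to 0.9 m from the base axis. Payload 5.5 kg.
Tool frame: the origin (TCP) lies on the centre line of the jaws, within the pads' length; the fingertips stand 25 mm ahead of it and the grasp point (between the pads) lies 6 mm ahead of it; z points along the fingers, y is the line along which they close (so a half turn about z gives the same grasp; the last joint's range is limited). The gripper opens to 92 mm and grips with 3 to 60 N. Pads are 19 mm wide; open, the fingers measure 130 mm over their backs; the gripper's body (75 mm by 190 mm) begins 47 mm behind the grasp point.
Start: joints at [85.382, 28.699, -24.465, 88.831, 12.651, 65.22, -12.049], TCP at [0.219, -0.612, 0.252] pointing down, gripper open.
Joint ranges: [-164.97, 164.97], [-17.58, 116.51], [-87.97, 89.64], [11.32, 138.91], [-80.73, 260.73], [10.89, 115.49], [-147.41, 147.41]. Speed limits (degrees/s): [147.25, 147.25, 180, 180, 180, 180, 180].

### API

Orientations are given as [roll, pitch, yaw] about the fixed x, y, z axes, in that order (R = Rz(yaw) Ry(pitch) Rx(roll)).
In Python, from plant import monitor, eyes, arm gives the robot as it stands. The module is installed in compiled form; this text tells all that it offers.
- The arm moves only by the tool servo_tool, never from a script. Its argument "deltas" is a list of rows, each an object with "fingers": the opening, from 0 (shut) to 1 (fully open); "linear": the shift along the tool's x, y, z in units of 50 mm (1.0 is 50 mm), a list of three; "rot": the turn, a rotation vector about the tool's x, y, z in units of 5 degrees (1.0 is 5 degrees), a list of three. A call has 1 to 12 rows; each row shifts and turns the commanded pose from where the row before left it, along the tool's axes as they then stand; what a row does not reach is not made up. A row lasts 1/10 s, in which the tool goes at most 50 mm and 8.59 degrees, less where a joint would pass 70% of its speed; a pose out of reach is approached as far as the arm can. A call is refused whole if a number of a shift passes 1 or a number of a turn 1, either way. A call with a gripper value outside its range is refused whole. The fingers move at their own pace and stop on an object; the grip force is fixed at half the most. Time passes only in rows, so rows that do not move let the fingers close. It gives the time, the measured TCP pose, the force, the opening and the grip force at its end, in the units of the state.
- monitor.get_state(): the state, without advancing time (a new reading comes with each control period).
- eyes.snapshot(name): name is "scene" or "top"; returns a dict with "image" (400x640x3 uint8, blue, green, red), "range_z" (400x640 float32, m along the optical axis (not along the pixel's ray), 0 where there is no reading), "mtx" (3x3 intrinsics, pixels), "cam_to_world" (4x4, takes a point from camera to world coordinates). Camera axes: x right, y down, z forward; pixel columns grow to the right and rows downward; lengths in m; the calibration is good to about 2 mm. A picture is of the moment at which its call begins.
- arm.sign_off(): hands the job in; it is judged then, once.
The state is a dict: "time": time; "joints": joint angles; "joint_velocities": joint speeds; "effort": joint torques, N m; "eef_pos": TCP position; "tcp_rot": TCP orientation; "ft_force": force on the tool from outside, world axes, zero at the start; "torque": the same for the moment, N m; "gripper_width": finger opening in m; "gripper_force": force on a finger pad.
Only numpy, scipy, OpenCV 4.12 (cv2) and the standard library are available. Lean on these libraries where they do the work, as an engineer would, in place of code of your own. Each camera call takes 0.05 s, during which the arm holds its last target. There are 200 camera calls.

### The job

The blue drum on the green bearing pedestal is the drive of our sieve shaker; an eccentric weight is closed up inside it, and it has to be at the bottom before the other half of the coupling goes on. Turn the drum by its coupling pins at least a quarter of a turn from where it stands, feel which side is the heavy one, then bring the heavy side to the bottom. Finish while still holding the drum, at rest with its heavy side straight down (within 20 degrees or so), and leave the coupling half, the hand tools and the marker lying where they are.

Things in the scene. Friction and masses are not known exactly. Their poses are not given: they have to be found in the camera images.
- drive_stand: green bearing pedestal on a grey base plate (190 x 150 x 12 mm), fixed. Origin on the worktop; x axis along the shaft, from the drum's pin side to the back (away from the robot at yaw 0), z up. The shaft is level, at y = 0, 125 mm above the worktop. The pedestal is behind the drum, x = 35 to 81 mm, 165 mm high; a small belt pulley is behind it.
- drum: closed blue drum, 152 mm in diameter, 40 mm thick, that turns without end either way on the level shaft. Origin on the shaft in mid-drum, at x = -4 mm, z = 125 mm in the stand's frame; x axis along the shaft as the stand's. Four equal round steel pins, 13 mm thick, stand out of its flat front (-x side), every 90 degrees on a circle of 60 mm radius. Pin 1 is on the drum's +z side.
- pin1 (a point): the place to grip pin 1 (red paint dot beside it on the drum's front): a point on the pin's axis, 60 mm from the shaft, 45 mm before the drum's origin (x = -45 mm in its frame); axes as the drum's. Each pin stands 43 mm clear of the front (x = -20 to -63 mm). Any pin can be pinched at this x from above while within 50 degrees of the top of its circle.
- hub (a point): middle of the hub on the drum's front, on the shaft (the hub has 22 mm radius, 7 mm proud). The drum holds one hidden eccentric weight, the eccentric: to the eye alike all round, it is heavy on one side, at any angle to the pins, different each time; no reading tells where. The heavy side starts at least 40 degrees away from the bottom.
- seal (a point): the black rubber shaft seal on the pedestal's front face, on the shaft. It drags with 0.40 N m either way (about 7 N at a pin). The weight pulls with 0.27 to 0.37 N m when level with the shaft (4.5 to 6 N at a pin), not at all when straight up or down. So the drum stays wherever it is left; it turns easily while the weight goes down, stiffly while it goes up.
- coupling_half: the other half of the coupling, a bright steel disc 152 mm across and 26 mm high with four rubber-lined holes, lying loose on the worktop; origin at the centre of its underside. Leave it alone
- hex_key: steel hex key, 88 mm long, lying on the worktop; leave it alone
- screwdriver: red-handled screwdriver, 180 mm long, lying on the worktop; leave it alone
- marker: white marker pen with a black cap, 136 mm long, lying on the worktop; leave it alone

How it is judged (in metres and radians):
On the way:
1. the drum has been turned at least a quarter of a turn from where it stood (distance of pin1 from where it was at the start of the episode above 0.082 m), for 0.1 s.
At the end, for the whole second after the job is handed in: the drum is at rest with its hidden weight within 20 degrees of straight down, the fingers still hold it (more than 2 N on it), and the coupling half, hex key, screwdriver and marker are within 30 mm of where they lay (angle between eccentric's own z axis and vertical below 0.35 rad and contact force between the fingers and drum above 2 N and angular speed of drum below 0.1 rad/s and distance of each of coupling_half, hex_key, screwdriver, marker from where it was at the start of the episode below 0.03 m); the arm keeps its last pose, push and grip.
It fails at once if a thing lying on the worktop was moved by more than 50 mm (distance of any of coupling_half, hex_key, screwdriver, marker from where it was at the start of the episode above 0.05 m).
It also fails if it takes over 72 s, if anything falls off the work surface, if the arm or the gripper's body presses on something with over 40 N, if the wrist force passes 120 N, or if a joint passes its speed limit or range.

## Working session

There is one attempt and no reset: what is moved stays moved. The work goes in short steps, Python scripts to look and compute and a tool call to move; the robot and the scene stay as the last step left them, time stands still between calls to the robot, and variables do not carry over. Pictures are saved under pics/ and viewed, at most 10 in all, crops included, and the job is handed in when it is done.

Besides the shell and the picture viewer there is one more tool, called as name([rows], argument=value, ...), one row to a line, values as JSON. servo_tool: Moves the arm, as the interface text tells. Its arguments: {"type":"object","properties":{"deltas":{"type":"array"}},"required":["deltas"]}

```bash
mkdir -p pics
python3 - <<'E'
from plant import monitor, eyes, arm
import cv2,numpy as np
s=monitor.get_state();print({k:np.round(v,3) for k,v in s.items()})
for n in("scene","top"):
    d=eyes.snapshot(n);cv2.imwrite(f"pics/{n}0.png",d["image"]);np.savez(f"{n}0.npz",**d);print(n,d["mtx"].round(1).tolist(),d["cam_to_world"].round(3).tolist())
E
```

```text
{'time': np.float64(0.0), 'joints': array([ 85.383,  28.754, -24.451,  88.892,  12.651,  65.218, -12.05 ]), 'joint_velocities': array([ 0.003, -0.039, -0.058, -0.138,  0.077, -0.06 , -0.016]), 'effort': array([-0.0000e+00, -5.6659e+01, -5.8170e+00, -2.7911e+01, -6.9000e-02,
        3.1000e-02,  0.0000e+00]), 'eef_pos': array([ 0.219, -0.611,  0.251]), 'tcp_rot': array([-1.79889e+02, -3.00000e-03,  1.96980e+01]), 'ft_force': array([ 0.328, -0.379, -0.274]), 'torque': array([-0.006,  0.069, -0.008]), 'gripper_force': np.float64(0.0), 'gripper_width': np.float64(0.092)}
scene [[505.6, 0.0, 317.8], [0.0, 505.6, 197.0], [0.0, 0.0, 1.0]] [[-0.832, -0.333, 0.444, 0.089], [-0.555, 0.503, -0.663, 0.34], [-0.003, -0.798, -0.603, 0.746], [0.0, 0.0, 0.0, 1.0]]
top [[431.9, 0.0, 318.6], [0.0, 431.9, 205.5], [0.0, 0.0, 1.0]] [[0.02, -0.998, 0.056, 0.495], [-1.0, -0.021, -0.012, -0.343], [0.013, -0.056, -0.998, 1.046], [0.0, 0.0, 0.0, 1.0]]
```

View pics/scene0.png

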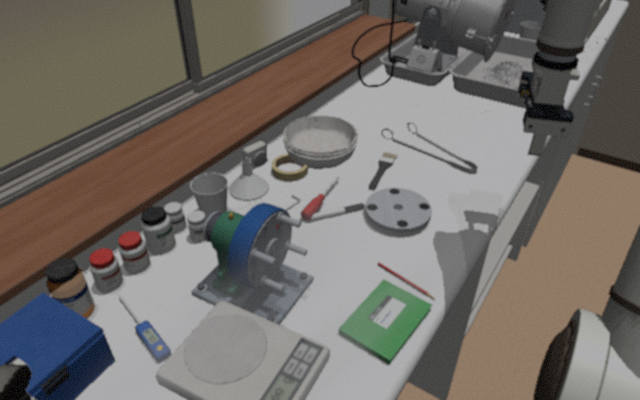

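View pics/top0.png

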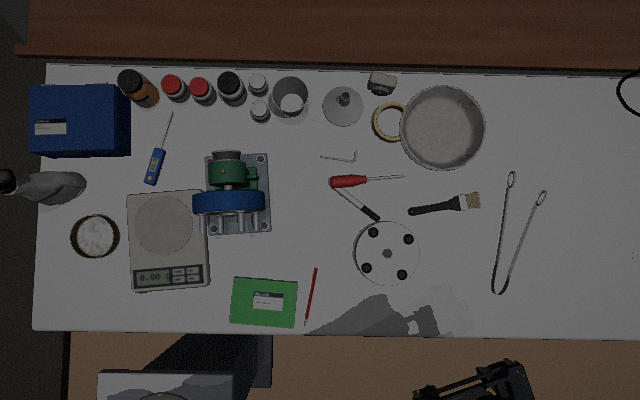

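The scene view shows the drum at about (262,245) with pins toward the robot. The top view shows the drum at (228,203) with pins near rows 215-230, and the coupling half at (387,253), well to the right. Next I measure the drum.

```bash
cat > h.py <<'E'
import numpy as np,cv2
def cloud(d):
    z=d["range_z"];v,u=np.mgrid[:400,:640];K=d["mtx"]
    p=np.stack([(u-K[0,2])/K[0,0]*z,(v-K[1,2])/K[1,1]*z,z],-1)
    T=d["cam_to_world"];return p@T[:3,:3].T+T[:3,3]
def hsv(d): return cv2.cvtColor(d["image"],cv2.COLOR_BGR2HSV)
def proj(d,P):
    T=np.linalg.inv(d["cam_to_world"]);c=np.atleast_2d(P)@T[:3,:3].T+T[:3,3];q=c@d["mtx"].T;return q[:,:2]/q[:,2:]
E
python3 - <<'E'
from h import *
for n,box in(("scene",(190,330,190,330)),("top",(185,280,145,240))):
    d=np.load(n+"0.npz");P=cloud(d);H=hsv(d)
    x0,x1,y0,y1=box;R=np.zeros((400,640),bool);R[y0:y1,x0:x1]=1
    m=R&(abs(H[...,0].astype(int)-110)<12)&(H[...,1]>120)&(d["range_z"]>0)&(P[...,2]>.03)
    Q=P[m];print(n,"blue",m.sum(),Q.min(0).round(3),Q.max(0).round(3))
    if n=="top":
        rim=Q[Q[:,2]>.19];print("rim",len(rim),rim.mean(0).round(4),"zmax",np.percentile(rim[:,2],98))
        r=cv2.minAreaRect(rim[:,:2].astype(np.float32));print("rim rect",r)
    else:
        # front plane RANSAC
        rng=np.random.default_rng(0);best=0
        for _ in range(500):
            a=Q[rng.choice(len(Q),3,False)];nn=np.cross(a[1]-a[0],a[2]-a[0]);l=np.linalg.norm(nn)
            if l<1e-5: continue
            nn/=l
            if abs(nn[2])>.2: continue
            inl=abs((Q-a[0])@nn)<.003
            if inl.sum()>best:best=inl.sum();B=inl
        F=Q[B];c=F.mean(0);nn=np.linalg.svd(F-c)[2][2];print("front",best,c.round(4),nn.round(3),"yaw",np.degrees(np.arctan2(nn[1],nn[0])))
        print(" ext",F.min(0).round(4),F.max(0).round(4))
    g=R&(d["range_z"]>0)&(H[...,1]<90)&(P[...,2]>.06)&(P[...,2]<.25)
    print("grey pts",g.sum(),P[g].mean(0).round(3))
    im=d["image"][y0:y1,x0:x1];cv2.imwrite(f"pics/{n}_crop.png",cv2.convertScaleAbs(cv2.resize(im,None,fx=4,fy=4,interpolation=cv2.INTER_CUBIC),alpha=1.5))
E
python3 -c "
import cv2,numpy as np
a=cv2.imread('pics/scene_crop.png');b=cv2.imread('pics/top_crop.png')
h=max(a.shape[0],b.shape[0]);c=np.zeros((h,a.shape[1]+b.shape[1],3),np.uint8);c[:a.shape[0],:a.shape[1]]=a;c[:b.shape[0],a.shape[1]:]=b
s=800/c.shape[1];print(a.shape,b.shape,s);cv2.imwrite('pics/crop0.png',cv2.resize(c,None,fx=s,fy=s))"
```

```text
scene blue 1189 [ 0.526 -0.203  0.142] [ 0.567 -0.089  0.205]
front 224 [ 0.5436 -0.1326  0.1867] [ 0.987 -0.134  0.089] yaw -7.757206658305285
 ext [ 0.5326 -0.2035  0.1467] [ 0.5551 -0.0893  0.2044]
grey pts 4165 [ 0.572 -0.162  0.125]
top blue 1412 [ 0.524 -0.239  0.043] [ 0.642 -0.098  0.205]
rim 787 [ 0.5489 -0.1639  0.1973] zmax 0.20292436856919152
rim rect ((0.5493049621582031, -0.16396735608577728), (0.03929821401834488, 0.08604618906974792), 5.165337085723877)
grey pts 1173 [ 0.557 -0.163  0.142]
(560, 560, 3) (380, 380, 3) 0.851063829787234
```

View pics/crop0.png

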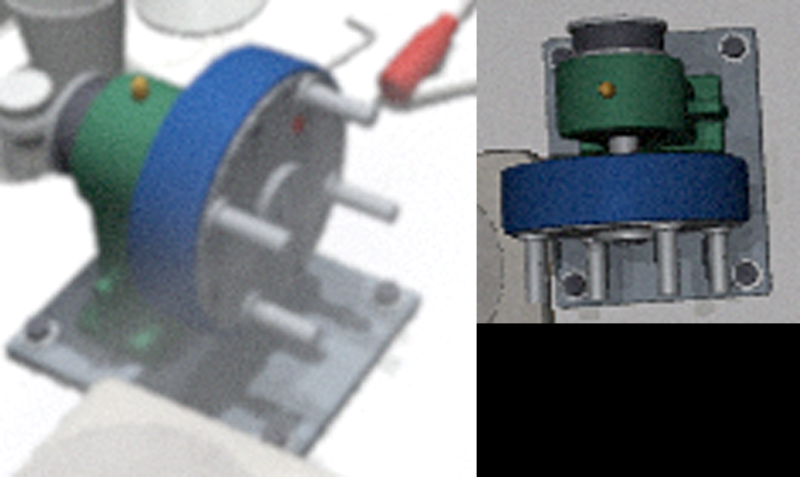

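The crops show the drum face with four pins. The red dot sits beside the upper pin, at about (297,124) in the left crop. In the top crop the pins are at columns 535, 598, 668 and 717. Next: frame, yaw and pin angles.

```bash
cat > fit.py <<'E'
from h import *
t=np.load("top0.npz");s=np.load("scene0.npz");Pt=cloud(t);Ps=cloud(s);Ht=hsv(t);Hs=hsv(s)
# rim: blue top points, yaw from rect of rim edges; 
R=np.zeros((400,640),bool);R[145:240,185:280]=1
m=R&(abs(Ht[...,0].astype(int)-110)<12)&(Ht[...,1]>120)&(Pt[...,2]>.12)
Q=Pt[m]
# centreline: for bins in y, midpoint of x
ys=np.arange(-.225,-.10,.008);mid=[];
for y in ys:
    q=Q[abs(Q[:,1]-y)<.005]
    if len(q)>8: mid.append((y,(np.percentile(q[:,0],2)+np.percentile(q[:,0],98))/2,np.ptp(q[:,0])))
mid=np.array(mid);a=np.polyfit(mid[:,0],mid[:,1],1);print("mid slope deg",np.degrees(np.arctan(a[0])),"widths",mid[:,2].round(3), "x at y=-.163",np.polyval(a,-.163))
# circle fit on rim in (y,z)
from scipy.optimize import least_squares
yaw=-np.arctan(a[0])
u=np.array([-np.sin(yaw),np.cos(yaw)])
yy=Q[:,:2]@u
f=lambda p:np.hypot(yy-p[0],Q[:,2]-p[1])-.076
r=least_squares(f,[np.median(yy),.125],loss="soft_l1",f_scale=.003);print("circle",r.x,np.abs(r.fun).mean())
# base plate yaw (top): z ~ .012 greyish region
b=R|False;b[145:245,195:285]=1
mb=b&(Pt[...,2]>.006)&(Pt[...,2]<.02)&(Ht[...,2]<150)
rc=cv2.minAreaRect(Pt[mb][:,:2].astype(np.float32));print("plate",rc,mb.sum())
# red dot in scene
Rs=np.zeros((400,640),bool);Rs[200:300,240:300]=1
md=Rs&((Hs[...,0]<8)|(Hs[...,0]>172))&(Hs[...,1]>70)
v,uu=np.nonzero(md);print("dot px",uu.mean(),v.mean(),len(v),Ps[md].mean(0))
# front face plane: scene grey points
x0=np.polyval(a,-.163)
n=np.array([np.cos(yaw),np.sin(yaw),0])
mf=(Hs[...,2]>0);mf[:]=0;mf[205:300,235:300]=1
G=Ps[mf&(Ps[...,2]>.05)];dd=G@n;h,e=np.histogram(dd,bins=np.arange(.44,.60,.003));print("hist",[(round(x,3),int(k)) for x,k in zip(e,h) if k>15])
E
python3 fit.py
```

```text
mid slope deg -5.037791906833165 widths [0.04  0.039 0.038 0.039 0.038 0.038 0.111 0.04  0.04  0.057 0.037 0.057
 0.038 0.038 0.038 0.038] x at y=-.163 0.5488978393379287
circle [-0.20999389  0.12473214] 0.0023957712616625333
plate ((0.5763576626777649, -0.15352600812911987), (0.23525628447532654, 0.23408806324005127), 0.45161712169647217) 1656
dot px 277.125 226.125 8 [ 0.47462289 -0.12137475  0.2374966 ]
hist [(np.float64(0.47), 54), (np.float64(0.473), 38), (np.float64(0.476), 31), (np.float64(0.479), 46), (np.float64(0.482), 37), (np.float64(0.485), 49), (np.float64(0.488), 43), (np.float64(0.491), 42), (np.float64(0.494), 44), (np.float64(0.497), 44), (np.float64(0.5), 41), (np.float64(0.503), 97), (np.float64(0.506), 177), (np.float64(0.509), 322), (np.float64(0.512), 1542), (np.float64(0.515), 224), (np.float64(0.518), 138), (np.float64(0.521), 130), (np.float64(0.524), 140), (np.float64(0.527), 136), (np.float64(0.53), 129), (np.float64(0.533), 130), (np.float64(0.536), 117), (np.float64(0.539), 76), (np.float64(0.542), 79), (np.float64(0.545), 62), (np.float64(0.548), 54), (np.float64(0.551), 29)]
```

```bash
cat > pins.py <<'E'
from h import *
yaw=np.radians(5.04);n=np.array([np.cos(yaw),np.sin(yaw),0]);u=np.array([-n[1],n[0],0]);C=np.array([.5494,-.1624,.125])
def ray(d,px,off):
    T=d["cam_to_world"];r=T[:3,:3]@np.linalg.inv(d["mtx"])@[px[0],px[1],1];o=T[:3,3]
    p=o+r*((n@C+off-n@o)/(n@r));q=p-C;return np.array([q@u,q[2]])
def pinpts(d,box):
    """points of cloud lying on pins"""
    P=cloud(d);x0,x1,y0,y1=box;q=P[y0:y1,x0:x1].reshape(-1,3)-C
    a=q@n;y=q@u;z=q[:,2];r=np.hypot(y,z);k=(a>-.062)&(a<-.030)&(r>.045)&(r<.075)
    return a[k],y[k],z[k]
def show(t,s):
    for d,b in((t,(185,280,145,245)),(s,(230,335,195,320))):
        a,y,z=pinpts(d,b);th=np.degrees(np.arctan2(-y,z))  # clockwise seen from front (looking +x, y left)
        h=[]
        for p in range(0,90,3):
            pass
        e=np.exp(4j*np.radians(th));print("n",len(th),"pin phase mod90 (cw from top)",np.degrees(np.angle(e.mean()))/4,"R",abs(e.mean()))
        hh,_=np.histogram(th,bins=np.arange(-180,181,10));print({int(-180+10*i):int(k) for i,k in enumerate(hh) if k>8})
if __name__=="__main__":
    t=np.load("top0.npz");s=np.load("scene0.npz")
    q=ray(s,(277.1,226.1),-.02);print("dot",q,np.hypot(*q),np.degrees(np.arctan2(-q[0],q[1])))
    show(t,s)
    T=lambda y,z,o=-.045:C+n*o+u*y+np.array([0,0,z])
E
python3 pins.py
```

```text
dot [-0.02591922  0.03685396] 0.04505574206902304 35.118540728236056
n 379 pin phase mod90 (cw from top) 32.09853825393543 R 0.9493316554869028
{-160: 15, -150: 71, -60: 100, 20: 53, 30: 50, 110: 70, 120: 16}
n 512 pin phase mod90 (cw from top) 32.15286865935391 R 0.9377938201394274
{-150: 116, -60: 129, -50: 12, 20: 108, 30: 22, 110: 80, 120: 32}
```

servo_tool([
  {"fingers": 0.35,"linear": [0,0,-0.15],"rot": [0,0,0.98]},
  {"fingers": 0.35,"linear": [0,0,-0.15],"rot": [0,0,0.98]},
  {"fingers": 0.35,"linear": [0,0,-0.1],"rot": [0,0,0.97]},
  {"fingers": 0.35,"linear": [0.58,-0.7,0],"rot": [0,0,0]},
  {"fingers": 0.35,"linear": [0.58,-0.7,0],"rot": [0,0,0]},
  {"fingers": 0.35,"linear": [0.58,-0.7,0],"rot": [0,0,0]},
  {"fingers": 0.35,"linear": [0.58,-0.7,0],"rot": [0,0,0]},
  {"fingers": 0.35,"linear": [0.58,-0.7,0],"rot": [0,0,0]},
  {"fingers": 0.35,"linear": [0.58,-0.7,0],"rot": [0,0,0]},
])

```text
time: 1.0
eef_pos: [0.3745, -0.3857, 0.2715]
tcp_rot: [-180.0, 0.0, 5.0]
ft_force: [0.3, -0.4, 0.7]
gripper_width: 0.0326
gripper_force: 0.0
```

servo_tool([
  {"fingers": 0.35,"linear": [0.59,-0.7,0],"rot": [0,0,0]},
  {"fingers": 0.35,"linear": [0.59,-0.7,0],"rot": [0,0,0]},
  {"fingers": 0.35,"linear": [0.59,-0.7,0],"rot": [0,0,0]},
  {"fingers": 0.35,"linear": [0.5,-0.6,0],"rot": [0,0,0]},
  {"fingers": 0.35,"linear": [0.3,-0.4,0],"rot": [0,0,0]},
  {"fingers": 0.35,"linear": [0,0,0],"rot": [0,0,0]},
  {"fingers": 0.35,"linear": [0,0,0],"rot": [0,0,0]},
])

```text
time: 1.7
eef_pos: [0.4882, -0.2213, 0.2714]
tcp_rot: [-180.0, 0.0, 5.1]
ft_force: [0.5, -1.0, -0.4]
gripper_width: 0.0324
gripper_force: 0.0
```

```bash
cat > where.py <<'E'
from pins import *
from plant import monitor
st=monitor.get_state();p=np.array(st["eef_pos"]);q=p-C
print("t",round(float(st["time"]),2),"tool in stand: a,y,z(grasp)",(q@n).round(4),(q@u).round(4),(q[2]-.006).round(4),"rot",np.round(st["tcp_rot"],2),"F",np.round(st["ft_force"],2),"M",np.round(st["torque"],3))
E
python3 where.py
```

```text
t 1.7 tool in stand: a,y,z(grasp) -0.0661 -0.0533 0.1404 rot [-1.7999e+02  5.0000e-02  5.1400e+00] F [ 0.52 -0.96 -0.35] M [-0.033 -0.015  0.005]
```

servo_tool([
  {"fingers": 0.35,"linear": [0.21,-0.22,0],"rot": [0,0,0]},
  {"fingers": 0.35,"linear": [0.21,-0.23,0],"rot": [0,0,0]},
  {"fingers": 0.35,"linear": [0,0,0.3],"rot": [0,0,0]},
  {"fingers": 0.35,"linear": [0,0,0.3],"rot": [0,0,0]},
  {"fingers": 0.35,"linear": [0,0,0.1],"rot": [0,0,0]},
  {"fingers": 0.35,"linear": [0,0,0],"rot": [0,0,0]},
])

```text
time: 2.3
eef_pos: [0.5054, -0.1984, 0.2348]
tcp_rot: [-179.9, 0.2, 5.0]
ft_force: [-0.2, 0.4, 0.2]
gripper_width: 0.0322
gripper_force: 0.0
```

```bash
cat > look.py <<'E'
import sys;from pins import *
from plant import eyes
t=eyes.snapshot("top");s=eyes.snapshot("scene");np.savez("t.npz",**t);np.savez("s.npz",**s)
a=t["image"][140:250,180:290];b=s["image"][150:320,200:350]
a=cv2.resize(a,(400,400));b=cv2.resize(b,(400,453))
c=np.zeros((453,800,3),np.uint8);c[:400,:400]=a;c[:,400:]=b;cv2.imwrite(f"pics/{sys.argv[1]}.png",cv2.convertScaleAbs(c,alpha=1.5))
E
python3 where.py; python3 look.py a1
```

```text
t 2.3 tool in stand: a,y,z(grasp) -0.047 -0.032 0.1038 rot [-179.92    0.2     4.95] F [-0.18  0.37  0.24] M [-0.011 -0.025 -0.022]
```

View pics/a1.png

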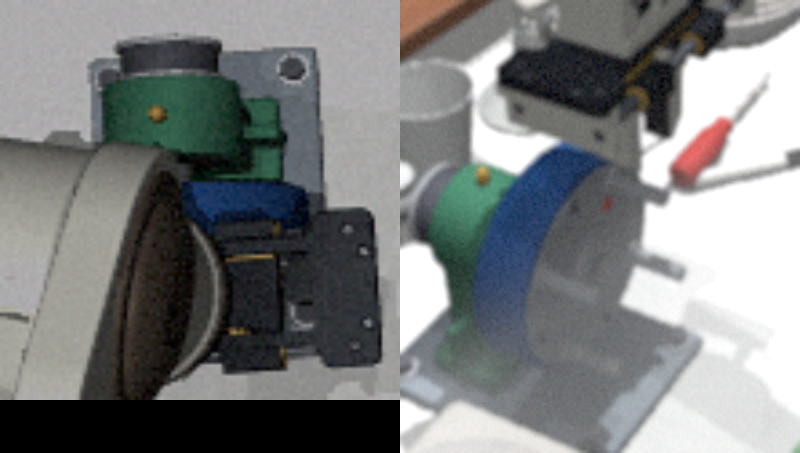

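The fingers are above pin 1 (scene crop: pin at about (650,190), jaws just over it). The arm blocks most of the top view. Next I lower onto the pin.

servo_tool([
  {"fingers": 0.35,"linear": [0,0,0.25],"rot": [0,0,0]},
  {"fingers": 0.35,"linear": [0.02,0,0.25],"rot": [0,0,0]},
  {"fingers": 0.35,"linear": [0.02,0,0.25],"rot": [0,0,0]},
  {"fingers": 0.35,"linear": [0,0,0.2],"rot": [0,0,0]},
  {"fingers": 0.35,"linear": [0,0,0.1],"rot": [0,0,0]},
  {"fingers": 0.2,"linear": [0,0,0],"rot": [0,0,0]},
  {"fingers": 0.2,"linear": [0,0,0],"rot": [0,0,0]},
])

```text
time: 3.1
eef_pos: [0.5095, -0.1972, 0.1843]
tcp_rot: [-180.0, -0.0, 5.1]
ft_force: [0.1, -0.6, -0.1]
gripper_width: 0.0209
gripper_force: 0.0
```

```bash
python3 where.py; python3 look.py a2
```

```text
t 3.1 tool in stand: a,y,z(grasp) -0.0428 -0.0312 0.0533 rot [-1.80e+02 -1.00e-02  5.07e+00] F [ 0.08 -0.58 -0.14] M [ 0.02  -0.025  0.047]
```

View pics/a2.png

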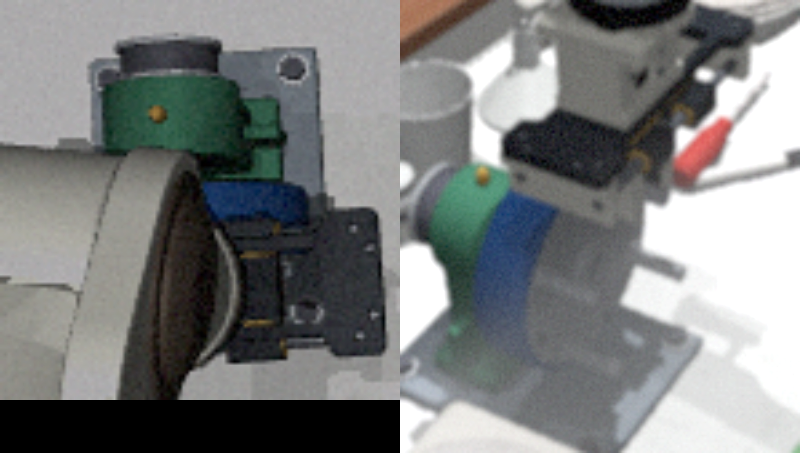

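The fingers straddle pin 1 with no contact (20.9 mm open, about 0 N). I close briefly to confirm the pin is between the pads.

servo_tool([
  {"fingers": 0,"linear": [0,0,0],"rot": [0,0,0]},
  {"fingers": 0,"linear": [0,0,0],"rot": [0,0,0]},
  {"fingers": 0,"linear": [0,0,0],"rot": [0,0,0]},
])

```text
time: 3.5
eef_pos: [0.5097, -0.1979, 0.1847]
tcp_rot: [179.9, -0.1, 5.0]
ft_force: [0.4, -1.2, 1.6]
gripper_width: 0.0121
gripper_force: 30.0
```

```bash
python3 where.py
```

```text
t 3.5 tool in stand: a,y,z(grasp) -0.0427 -0.0319 0.0537 rot [ 1.7994e+02 -6.0000e-02  5.0300e+00] F [ 0.37 -1.18  1.64] M [-0.386 -0.022  0.   ]
```

servo_tool([
  {"fingers": 0.165,"linear": [0,0,0],"rot": [0,0,0]},
  {"fingers": 0.165,"linear": [0,0,0],"rot": [0,0,0]},
])

```text
time: 3.7
eef_pos: [0.5091, -0.1969, 0.1842]
tcp_rot: [-180.0, 0.0, 5.1]
ft_force: [0.2, 0.0, 0.2]
gripper_width: 0.0151
gripper_force: 0.0
```

servo_tool([
  {"fingers": 0.165,"linear": [0,-0.037,-0.02],"rot": [0,0,0]},
  {"fingers": 0.165,"linear": [0,-0.037,-0.02],"rot": [0,0,0]},
  {"fingers": 0.165,"linear": [0,-0.037,-0.02],"rot": [0,0,0]},
])

```text
time: 4.0
eef_pos: [0.5084, -0.1951, 0.1867]
tcp_rot: [179.8, 0.0, 4.9]
ft_force: [2.0, -9.5, -6.1]
gripper_width: 0.0154
gripper_force: 4.7
```

servo_tool([
  {"fingers": 0.165,"linear": [0,-0.039,-0.016],"rot": [0,0,0]},
  {"fingers": 0.165,"linear": [0,-0.039,-0.016],"rot": [0,0,0]},
  {"fingers": 0.165,"linear": [0,-0.039,-0.016],"rot": [0,0,0]},
])

```text
time: 4.3
eef_pos: [0.508, -0.1904, 0.1896]
tcp_rot: [179.7, -0.0, 4.9]
ft_force: [1.5, -10.2, -3.2]
gripper_width: 0.0153
gripper_force: 5.7
```

```bash
python3 where.py;python3 where.py
```

```text
t 4.3 tool in stand: a,y,z(grasp) -0.0437 -0.0243 0.0586 rot [ 1.7971e+02 -1.0000e-02  4.8600e+00] F [  1.55 -10.22  -3.18] M [-2.32e+00 -2.81e-01 -2.00e-03]
t 4.3 tool in stand: a,y,z(grasp) -0.0437 -0.0243 0.0586 rot [ 1.7971e+02 -1.0000e-02  4.8600e+00] F [  1.55 -10.22  -3.18] M [-2.32e+00 -2.81e-01 -2.00e-03]
```

servo_tool([
  {"fingers": 0.165,"linear": [0,-0.04,-0.012],"rot": [0,0,0]},
  {"fingers": 0.165,"linear": [0,-0.04,-0.012],"rot": [0,0,0]},
  {"fingers": 0.165,"linear": [0,-0.04,-0.012],"rot": [0,0,0]},
])

```text
time: 4.6
eef_pos: [0.5076, -0.1857, 0.1921]
tcp_rot: [179.6, -0.0, 4.8]
ft_force: [-0.5, -13.5, 1.4]
gripper_width: 0.0151
gripper_force: 6.6
```

servo_tool([
  {"fingers": 0.165,"linear": [0,-0.041,-0.007],"rot": [0,0,0]},
  {"fingers": 0.165,"linear": [0,-0.041,-0.007],"rot": [0,0,0]},
  {"fingers": 0.165,"linear": [0,-0.041,-0.007],"rot": [0,0,0]},
])

```text
time: 4.9
eef_pos: [0.5072, -0.1809, 0.1939]
tcp_rot: [179.5, -0.1, 4.8]
ft_force: [-1.9, -15.4, 6.6]
gripper_width: 0.0156
gripper_force: 7.7
```

servo_tool([
  {"fingers": 0.165,"linear": [0,-0.042,-0.003],"rot": [0,0,0]},
  {"fingers": 0.165,"linear": [0,-0.042,-0.003],"rot": [0,0,0]},
  {"fingers": 0.165,"linear": [0,-0.042,-0.003],"rot": [0,0,0]},
])

```text
time: 5.2
eef_pos: [0.507, -0.1757, 0.1954]
tcp_rot: [179.4, -0.1, 4.7]
ft_force: [-4.0, -17.0, 12.6]
gripper_width: 0.0152
gripper_force: 8.0
```

servo_tool([
  {"fingers": 0.165,"linear": [0,-0.042,0.002],"rot": [0,0,0]},
  {"fingers": 0.165,"linear": [0,-0.042,0.002],"rot": [0,0,0]},
  {"fingers": 0.165,"linear": [0,-0.042,0.002],"rot": [0,0,0]},
])

```text
time: 5.5
eef_pos: [0.5076, -0.1682, 0.1953]
tcp_rot: [179.4, -0.2, 4.8]
ft_force: [-2.4, -13.1, 10.3]
gripper_width: 0.015
gripper_force: 6.9
```

servo_tool([
  {"fingers": 0.165,"linear": [0,-0.042,0.006],"rot": [0,0,0]},
  {"fingers": 0.165,"linear": [0,-0.042,0.006],"rot": [0,0,0]},
  {"fingers": 0.165,"linear": [0,-0.042,0.006],"rot": [0,0,0]},
])

```text
time: 5.8
eef_pos: [0.5075, -0.1609, 0.1943]
tcp_rot: [179.5, -0.3, 4.8]
ft_force: [0.3, -11.7, 9.9]
gripper_width: 0.0154
gripper_force: 6.1
```

servo_tool([
  {"fingers": 0.165,"linear": [0,-0.041,0.01],"rot": [0,0,0]},
  {"fingers": 0.165,"linear": [0,-0.041,0.01],"rot": [0,0,0]},
  {"fingers": 0.165,"linear": [0,-0.041,0.01],"rot": [0,0,0]},
])

```text
time: 6.1
eef_pos: [0.5072, -0.154, 0.1927]
tcp_rot: [179.6, -0.3, 4.8]
ft_force: [0.3, -10.7, 8.6]
gripper_width: 0.0152
gripper_force: 5.5
```

servo_tool([
  {"fingers": 0.165,"linear": [0,-0.039,0.014],"rot": [0,0,0]},
  {"fingers": 0.165,"linear": [0,-0.039,0.014],"rot": [0,0,0]},
  {"fingers": 0.165,"linear": [0,-0.039,0.014],"rot": [0,0,0]},
])

```text
time: 6.4
eef_pos: [0.5067, -0.1477, 0.1904]
tcp_rot: [179.6, -0.3, 4.9]
ft_force: [2.2, -10.4, 7.5]
gripper_width: 0.0152
gripper_force: 5.1
```

servo_tool([
  {"fingers": 0.165,"linear": [0,-0.038,0.018],"rot": [0,0,0]},
  {"fingers": 0.165,"linear": [0,-0.038,0.018],"rot": [0,0,0]},
  {"fingers": 0.165,"linear": [0,-0.038,0.018],"rot": [0,0,0]},
])

```text
time: 6.7
eef_pos: [0.5061, -0.1415, 0.1875]
tcp_rot: [179.6, -0.3, 4.9]
ft_force: [2.0, -8.7, 7.6]
gripper_width: 0.0151
gripper_force: 4.7
```

```bash
python3 where.py
```

```text
t 6.7 tool in stand: a,y,z(grasp) -0.0413 0.0246 0.0565 rot [179.64  -0.27   4.89] F [ 1.96 -8.7   7.65] M [-2.036 -0.244 -0.007]
```

servo_tool([
  {"fingers": 0.165,"linear": [0,-0.037,0.019],"rot": [0,0,0]},
  {"fingers": 0.165,"linear": [0,-0.037,0.019],"rot": [0,0,0]},
  {"fingers": 0.165,"linear": [0,-0.037,0.019],"rot": [0,0,0]},
])

```text
time: 7.0
eef_pos: [0.5056, -0.1357, 0.1846]
tcp_rot: [179.7, -0.3, 4.9]
ft_force: [1.1, -9.7, 6.8]
gripper_width: 0.0154
gripper_force: 4.4
```

servo_tool([
  {"fingers": 0.165,"linear": [0,-0.035,0.023],"rot": [0,0,0]},
  {"fingers": 0.165,"linear": [0,-0.035,0.023],"rot": [0,0,0]},
  {"fingers": 0.165,"linear": [0,-0.035,0.023],"rot": [0,0,0]},
])

```text
time: 7.3
eef_pos: [0.505, -0.1302, 0.181]
tcp_rot: [179.7, -0.2, 4.9]
ft_force: [1.8, -8.8, 7.4]
gripper_width: 0.015
gripper_force: 4.3
```

servo_tool([
  {"fingers": 0.165,"linear": [0,-0.033,0.026],"rot": [0,0,0]},
  {"fingers": 0.165,"linear": [0,-0.033,0.026],"rot": [0,0,0]},
  {"fingers": 0.165,"linear": [0,-0.033,0.026],"rot": [0,0,0]},
])

```text
time: 7.6
eef_pos: [0.5045, -0.125, 0.177]
tcp_rot: [179.7, -0.2, 4.9]
ft_force: [0.7, -7.3, 6.0]
gripper_width: 0.0152
gripper_force: 3.9
```

servo_tool([
  {"fingers": 0.165,"linear": [0,-0.03,0.029],"rot": [0,0,0]},
  {"fingers": 0.165,"linear": [0,-0.03,0.029],"rot": [0,0,0]},
  {"fingers": 0.165,"linear": [0,-0.03,0.029],"rot": [0,0,0]},
])

```text
time: 7.9
eef_pos: [0.504, -0.1203, 0.1725]
tcp_rot: [179.7, -0.2, 4.9]
ft_force: [1.8, -8.1, 5.9]
gripper_width: 0.015
gripper_force: 3.8
```

```bash
python3 where.py
python3 - <<'E'
from pins import *
from plant import eyes
s=eyes.snapshot("scene");np.savez("s.npz",**s)
a,y,z=pinpts(s,(230,335,190,320));th=np.degrees(np.arctan2(-y,z))
hh,_=np.histogram(th,bins=np.arange(-180,181,10));print({int(-180+10*i):int(k) for i,k in enumerate(hh) if k>8})
E
```

```text
t 7.9 tool in stand: a,y,z(grasp) -0.0415 0.0459 0.0415 rot [179.74  -0.22   4.93] F [ 1.82 -8.06  5.94] M [-1.599 -0.285  0.017]
{-140: 126, -130: 9, -70: 10, -60: 26, -50: 70, -40: 36, -30: 15, 30: 50, 40: 14, 120: 73, 130: 42}
```

```bash
cat > est.py <<'E'
from pins import *
from scipy.optimize import least_squares
# eef x,y,z, F ; push ccw (alpha up)
D=np.array([[.508,-.1904,.1896,1.5,-10.2,-3.2],[.5076,-.1857,.1921,-.5,-13.5,1.4],[.5072,-.1809,.1939,-1.9,-15.4,6.6],[.507,-.1757,.1954,-4,-17,12.6],[.5076,-.1682,.1953,-2.4,-13.1,10.3],[.5075,-.1609,.1943,.3,-11.7,9.9],[.5072,-.154,.1927,.3,-10.7,8.6],[.5067,-.1477,.1904,2.2,-10.4,7.5],[.5061,-.1415,.1875,2,-8.7,7.6],[.5056,-.1357,.1846,1.1,-9.7,6.8],[.505,-.1302,.181,1.8,-8.8,7.4],[.5045,-.125,.177,.7,-7.3,6],[.504,-.1203,.1725,1.8,-8.1,5.9]])
q=D[:,:3]-C;ty=q@u;py=ty-.001;al=np.arcsin(py/.06);F=-D[:,3:];Fy=F@u;cz=.06*np.cos(al);cy=py-.0065
T=Fy*cz-F[:,2]*cy;Tn=Fy*cz-F[:,2]*py
rot=al+np.radians(31)   # drum rotation from start, ccw+
for r in zip(np.degrees(al).round(1),T.round(3),Tn.round(3)):print(*r)
# weight at angle b ccw-from-top sense (y=sin b): gravity torque on alpha = +W sin b ; push T = .40 - W sin(b0+rot)
for sel in (slice(0,None),slice(3,None)):
    f=lambda p:(T-(.4-p[0]*np.sin(p[1]+rot)))[sel]
    for b0 in(0,2,4):
        r=least_squares(f,[.32,b0],bounds=([.27,-20],[.37,20]));print(r.x[0].round(3),np.degrees(r.x[1])%360,r.cost.round(4))
E
python3 est.py
```

```text
-24.9 0.662 0.641
-20.0 0.718 0.727
-15.2 0.732 0.775
-10.1 0.765 0.847
-3.0 0.67 0.737
4.0 0.676 0.741
10.6 0.669 0.725
16.9 0.688 0.736
23.2 0.618 0.667
29.4 0.666 0.71
35.7 0.646 0.694
42.1 0.529 0.568
48.5 0.554 0.592
0.309 251.7521973306158 0.0071
0.309 251.7521973976064 0.0071
0.309 251.7521973228366 0.0071
0.315 253.09756700577879 0.0059
0.315 253.0975670185973 0.0059
0.315 253.09756694903882 0.0059
```

The fit puts the weight about 30° short of the top now, and it is still being pushed up. I go on counter-clockwise with the next pin to pass the quarter turn and sharpen the fit.

servo_tool([
  {"fingers": 0.35,"linear": [0,0,0],"rot": [0,0,0]},
  {"fingers": 0.35,"linear": [0,0,0],"rot": [0,0,0]},
  {"fingers": 0.35,"linear": [0,0,-0.5],"rot": [0,0,0]},
  {"fingers": 0.35,"linear": [0,0,-0.5],"rot": [0,0,0]},
  {"fingers": 0.35,"linear": [0,0,-0.4],"rot": [0,0,0]},
  {"fingers": 0.35,"linear": [-0.05,0.5,0],"rot": [0,0,0]},
  {"fingers": 0.35,"linear": [0,0.5,0],"rot": [0,0,0]},
  {"fingers": 0.35,"linear": [0,0.5,0],"rot": [0,0,0]},
  {"fingers": 0.35,"linear": [0,0.22,0],"rot": [0,0,0]},
  {"fingers": 0.35,"linear": [0,0,0],"rot": [0,0,0]},
  {"fingers": 0.35,"linear": [0,0,0],"rot": [0,0,0]},
])

```text
time: 9.05
eef_pos: [0.5071, -0.2015, 0.2405]
tcp_rot: [-179.9, 0.0, 5.1]
ft_force: [-0.8, 0.5, -0.1]
gripper_width: 0.0321
gripper_force: 0.0
```

```bash
python3 where.py;  python3 - <<'E'
from pins import *
from plant import eyes
s=eyes.snapshot("scene");np.savez("s.npz",**s)
a,y,z=pinpts(s,(230,335,190,320));th=np.degrees(np.arctan2(-y,z))
for c in(-50,40,130,-140):
    k=abs(th-c)<20;print(c,k.sum(),th[k].mean().round(1),np.median(th[k]).round(1))
E
```

```text
t 9.05 tool in stand: a,y,z(grasp) -0.0455 -0.0352 0.1095 rot [-1.7991e+02  3.0000e-02  5.1100e+00] F [-0.78  0.45 -0.06] M [0.032 0.03  0.019]
-50 145 -45.5 -45.4
40 127 37.0 36.4
130 115 127.9 128.0
-140 128 -133.8 -133.4
```

servo_tool([
  {"fingers": 0.35,"linear": [0,0.09,0.3],"rot": [0,0,0]},
  {"fingers": 0.35,"linear": [0,0,0.3],"rot": [0,0,0]},
  {"fingers": 0.35,"linear": [0,0,0.3],"rot": [0,0,0]},
  {"fingers": 0.35,"linear": [0,0,0.25],"rot": [0,0,0]},
  {"fingers": 0.35,"linear": [0,0,0.13],"rot": [0,0,0]},
  {"fingers": 0.165,"linear": [0,0,0],"rot": [0,0,0]},
  {"fingers": 0.165,"linear": [0,0,0],"rot": [0,0,0]},
  {"fingers": 0.165,"linear": [0,0,0],"rot": [0,0,0]},
])

```text
time: 9.9
eef_pos: [0.5082, -0.2077, 0.1775]
tcp_rot: [180.0, -0.1, 5.1]
ft_force: [0.3, 0.5, -0.2]
gripper_width: 0.0159
gripper_force: 0.5
```

```bash
python3 where.py
```

```text
t 9.9 tool in stand: a,y,z(grasp) -0.045 -0.0415 0.0465 rot [ 1.7997e+02 -7.0000e-02  5.0500e+00] F [ 0.31  0.54 -0.17] M [0.274 0.003 0.033]
```

servo_tool([
  {"fingers": 0.165,"linear": [0,-0.034,-0.025],"rot": [0,0,0]},
  {"fingers": 0.165,"linear": [0,-0.034,-0.025],"rot": [0,0,0]},
  {"fingers": 0.165,"linear": [0,-0.034,-0.025],"rot": [0,0,0]},
  {"fingers": 0.165,"linear": [0,-0.034,-0.025],"rot": [0,0,0]},
])

```text
time: 10.3
eef_pos: [0.5071, -0.2034, 0.1821]
tcp_rot: [179.8, -0.1, 4.9]
ft_force: [1.6, -7.2, -3.9]
gripper_width: 0.0151
gripper_force: 3.6
```

servo_tool([
  {"fingers": 0.165,"linear": [0,-0.037,-0.02],"rot": [0,0,0]},
  {"fingers": 0.165,"linear": [0,-0.037,-0.02],"rot": [0,0,0]},
  {"fingers": 0.165,"linear": [0,-0.037,-0.02],"rot": [0,0,0]},
  {"fingers": 0.165,"linear": [0,-0.037,-0.02],"rot": [0,0,0]},
])

```text
time: 10.7
eef_pos: [0.5067, -0.1979, 0.1869]
tcp_rot: [179.7, -0.1, 4.9]
ft_force: [1.2, -9.8, -0.3]
gripper_width: 0.0152
gripper_force: 5.0
```

servo_tool([
  {"fingers": 0.165,"linear": [0,-0.039,-0.015],"rot": [0,0,0]},
  {"fingers": 0.165,"linear": [0,-0.039,-0.015],"rot": [0,0,0]},
  {"fingers": 0.165,"linear": [0,-0.039,-0.015],"rot": [0,0,0]},
  {"fingers": 0.165,"linear": [0,-0.039,-0.015],"rot": [0,0,0]},
])

```text
time: 11.1
eef_pos: [0.5062, -0.1918, 0.1908]
tcp_rot: [179.5, -0.1, 4.8]
ft_force: [-1.4, -13.1, 7.0]
gripper_width: 0.0155
gripper_force: 6.4
```

servo_tool([
  {"fingers": 0.165,"linear": [0,-0.041,-0.009],"rot": [0,0,0]},
  {"fingers": 0.165,"linear": [0,-0.041,-0.009],"rot": [0,0,0]},
  {"fingers": 0.165,"linear": [0,-0.041,-0.009],"rot": [0,0,0]},
  {"fingers": 0.165,"linear": [0,-0.041,-0.009],"rot": [0,0,0]},
])

```text
time: 11.5
eef_pos: [0.5064, -0.1842, 0.1936]
tcp_rot: [179.5, -0.2, 4.8]
ft_force: [-0.6, -11.9, 10.2]
gripper_width: 0.0151
gripper_force: 5.8
```

servo_tool([
  {"fingers": 0.165,"linear": [0,-0.042,-0.004],"rot": [0,0,0]},
  {"fingers": 0.165,"linear": [0,-0.042,-0.004],"rot": [0,0,0]},
  {"fingers": 0.165,"linear": [0,-0.042,-0.004],"rot": [0,0,0]},
  {"fingers": 0.165,"linear": [0,-0.042,-0.004],"rot": [0,0,0]},
])

```text
time: 11.9
eef_pos: [0.5062, -0.173, 0.1939]
tcp_rot: [179.6, -0.3, 4.9]
ft_force: [1.5, -7.0, 6.0]
gripper_width: 0.0151
gripper_force: 3.7
```

servo_tool([
  {"fingers": 0.165,"linear": [0,-0.042,0.002],"rot": [0,0,0]},
  {"fingers": 0.165,"linear": [0,-0.042,0.002],"rot": [0,0,0]},
  {"fingers": 0.165,"linear": [0,-0.042,0.002],"rot": [0,0,0]},
  {"fingers": 0.165,"linear": [0,-0.042,0.002],"rot": [0,0,0]},
])

```text
time: 12.3
eef_pos: [0.5052, -0.1634, 0.193]
tcp_rot: [179.7, -0.2, 4.9]
ft_force: [1.1, -5.6, 5.3]
gripper_width: 0.0156
gripper_force: 2.7
```

servo_tool([
  {"fingers": 0.165,"linear": [0,-0.041,0.008],"rot": [0,0,0]},
  {"fingers": 0.165,"linear": [0,-0.041,0.008],"rot": [0,0,0]},
  {"fingers": 0.165,"linear": [0,-0.041,0.008],"rot": [0,0,0]},
  {"fingers": 0.165,"linear": [0,-0.041,0.008],"rot": [0,0,0]},
])

```text
time: 12.7
eef_pos: [0.5035, -0.1533, 0.1902]
tcp_rot: [179.9, -0.1, 5.0]
ft_force: [1.6, -3.8, 3.3]
gripper_width: 0.0153
gripper_force: 2.0
```

servo_tool([
  {"fingers": 0.165,"linear": [0,-0.04,0.014],"rot": [0,0,0]},
  {"fingers": 0.165,"linear": [0,-0.04,0.014],"rot": [0,0,0]},
  {"fingers": 0.165,"linear": [0,-0.04,0.014],"rot": [0,0,0]},
  {"fingers": 0.165,"linear": [0,-0.04,0.014],"rot": [0,0,0]},
])

```text
time: 13.1
eef_pos: [0.5018, -0.1441, 0.1864]
tcp_rot: [-180.0, 0.0, 5.1]
ft_force: [0.9, -3.7, 3.2]
gripper_width: 0.0151
gripper_force: 1.6
```

servo_tool([
  {"fingers": 0.165,"linear": [0,-0.037,0.019],"rot": [0,0,0]},
  {"fingers": 0.165,"linear": [0,-0.037,0.019],"rot": [0,0,0]},
  {"fingers": 0.165,"linear": [0,-0.037,0.019],"rot": [0,0,0]},
  {"fingers": 0.165,"linear": [0,-0.037,0.019],"rot": [0,0,0]},
])

```text
time: 13.5
eef_pos: [0.5011, -0.1369, 0.1826]
tcp_rot: [-180.0, 0.0, 5.1]
ft_force: [0.2, -3.0, 2.6]
gripper_width: 0.0152
gripper_force: 1.3
```

servo_tool([
  {"fingers": 0.165,"linear": [0,-0.034,0.024],"rot": [0,0,0]},
  {"fingers": 0.165,"linear": [0,-0.034,0.024],"rot": [0,0,0]},
  {"fingers": 0.165,"linear": [0,-0.034,0.024],"rot": [0,0,0]},
  {"fingers": 0.165,"linear": [0,-0.034,0.024],"rot": [0,0,0]},
])

```text
time: 13.9
eef_pos: [0.5007, -0.1302, 0.1779]
tcp_rot: [-180.0, 0.0, 5.1]
ft_force: [-0.9, -2.2, 0.7]
gripper_width: 0.0153
gripper_force: 1.1
```

servo_tool([
  {"fingers": 0.165,"linear": [0,-0.031,0.029],"rot": [0,0,0]},
  {"fingers": 0.165,"linear": [0,-0.031,0.029],"rot": [0,0,0]},
  {"fingers": 0.165,"linear": [0,-0.031,0.029],"rot": [0,0,0]},
  {"fingers": 0.165,"linear": [0,-0.031,0.029],"rot": [0,0,0]},
])

```text
time: 14.3
eef_pos: [0.5003, -0.1241, 0.1721]
tcp_rot: [-180.0, 0.0, 5.1]
ft_force: [0.2, -1.7, 1.9]
gripper_width: 0.015
gripper_force: 0.9
```

```bash
python3 where.py
```

```text
t 14.3 tool in stand: a,y,z(grasp) -0.0456 0.0425 0.0411 rot [-179.99    0.      5.05] F [ 0.22 -1.67  1.91] M [-0.392 -0.072  0.005]
```

```bash
cat > est2.py <<'E'
from est import *
import io
E2=np.array([[.5067,-.1979,.1869,1.2,-9.8,-.3],[.5062,-.1918,.1908,-1.4,-13.1,7],[.5064,-.1842,.1936,-.6,-11.9,10.2],[.5062,-.173,.1939,1.5,-7,6],[.5052,-.1634,.193,1.1,-5.6,5.3],[.5035,-.1533,.1902,1.6,-3.8,3.3],[.5018,-.1441,.1864,.9,-3.7,3.2],[.5011,-.1369,.1826,.2,-3,2.6],[.5007,-.1302,.1779,-.9,-2.2,.7],[.5003,-.1241,.1721,.2,-1.7,1.9]])
def tor(D):
    q=D[:,:3]-C;py=q@u-.001;al=np.arcsin(py/.06);F=-D[:,3:]
    return al,(F@u)*.06*np.cos(al)-F[:,2]*(py-.0065)
a2,T2=tor(E2);R=np.r_[rot,a2+np.radians(121)];TT=np.r_[T,T2]
print("--");[print(*x) for x in zip(np.degrees(R).round(1),TT.round(3))]
g=lambda p:TT-(p[2]-p[0]*np.sin(p[1]+R))
for lo,hi in((.39,.41),(.2,.6)):
    r=least_squares(g,[.32,4.4,.4],bounds=([.2,-20,lo],[.5,20,hi]),loss="soft_l1",f_scale=.05);J=np.linalg.inv(r.jac.T@r.jac)*2*r.cost/(len(TT)-3)
    print(r.x.round(3),"b0",np.degrees(r.x[1])%360,"+-",np.degrees(J[1,1]**.5),"b now",np.degrees(r.x[1]+R[-1])%360)
    print(r.fun.round(3) if 0 else g(r.x).round(2))
E
python3 est2.py | sed -n '/--/,$p'
```

```text
--
6.1 0.662
11.0 0.718
15.8 0.732
20.9 0.765
28.0 0.67
35.0 0.676
41.6 0.669
47.9 0.688
54.2 0.618
60.4 0.666
66.7 0.646
73.1 0.529
79.5 0.554
88.1 0.509
94.8 0.465
102.6 0.412
113.6 0.337
122.8 0.316
132.6 0.249
141.9 0.259
149.5 0.216
157.1 0.123
164.7 0.141
[0.312 4.41  0.398] b0 252.64692822919253 +- 4.412757905528413 b now 57.36339659908754
[-0.04  0.01  0.02  0.06 -0.03 -0.02 -0.01  0.02 -0.03  0.04  0.04 -0.04
  0.01  0.01 -0.   -0.01 -0.03  0.   -0.02  0.04  0.03 -0.04  0.01]
[0.312 4.41  0.398] b0 252.6469279559447 +- 4.412757895487463 b now 57.363396325839744
[-0.04  0.01  0.02  0.06 -0.03 -0.02 -0.01  0.02 -0.03  0.04  0.04 -0.04
  0.01  0.01 -0.   -0.01 -0.03  0.   -0.02  0.04  0.03 -0.04  0.01]
```

Free fit gives seal 0.398 N m and weight 0.312 N m, matching the text. The weight now stands 57° past the top, so 123° more counter-clockwise is needed. I regrip on the third pin.

servo_tool([
  {"fingers": 0.35,"linear": [0,0,0],"rot": [0,0,0]},
  {"fingers": 0.35,"linear": [0,0,0],"rot": [0,0,0]},
  {"fingers": 0.35,"linear": [0,0,-0.5],"rot": [0,0,0]},
  {"fingers": 0.35,"linear": [0,0,-0.5],"rot": [0,0,0]},
  {"fingers": 0.35,"linear": [0,0,-0.4],"rot": [0,0,0]},
  {"fingers": 0.35,"linear": [0,0.5,0],"rot": [0,0,0]},
  {"fingers": 0.35,"linear": [0,0.5,0],"rot": [0,0,0]},
  {"fingers": 0.35,"linear": [0,0.5,0],"rot": [0,0,0]},
  {"fingers": 0.35,"linear": [0,0.22,0],"rot": [0,0,0]},
  {"fingers": 0.35,"linear": [0,0,0],"rot": [0,0,0]},
  {"fingers": 0.35,"linear": [0,0,0],"rot": [0,0,0]},
])

```text
time: 15.4
eef_pos: [0.5078, -0.2085, 0.242]
tcp_rot: [-179.9, 0.0, 5.1]
ft_force: [0.1, 0.5, 0.2]
gripper_width: 0.0324
gripper_force: 0.0
```

```bash
cat > ph.py <<'E'
from pins import *
from plant import eyes
s=eyes.snapshot("scene");a,y,z=pinpts(s,(230,335,190,320));th=np.degrees(np.arctan2(-y,z));k=th<1e9
e=np.exp(4j*np.radians(th));print("phase mod 90",np.degrees(np.angle(e.mean()))/4%90)
hh,_=np.histogram(th,bins=np.arange(-180,181,10));print({int(-180+10*i):int(k) for i,k in enumerate(hh) if k>8})
E
python3 where.py; python3 ph.py
```

```text
t 15.4 tool in stand: a,y,z(grasp) -0.0455 -0.0423 0.111 rot [-1.7992e+02  2.0000e-02  5.1000e+00] F [0.07 0.46 0.19] M [0.086 0.004 0.01 ]
phase mod 90 46.28093121920317
{-140: 32, -130: 104, -50: 88, -40: 56, 30: 45, 40: 77, 120: 35, 130: 74}
```

servo_tool([
  {"fingers": 0.35,"linear": [0,0.01,0.3],"rot": [0,0,0]},
  {"fingers": 0.35,"linear": [0,0.01,0.3],"rot": [0,0,0]},
  {"fingers": 0.35,"linear": [0,0,0.3],"rot": [0,0,0]},
  {"fingers": 0.35,"linear": [0,0,0.3],"rot": [0,0,0]},
  {"fingers": 0.35,"linear": [0,0,0.17],"rot": [0,0,0]},
  {"fingers": 0.165,"linear": [0,0,0],"rot": [0,0,0]},
  {"fingers": 0.165,"linear": [0,0,0],"rot": [0,0,0]},
  {"fingers": 0.165,"linear": [0,0,0],"rot": [0,0,0]},
])

```text
time: 16.25
eef_pos: [0.5086, -0.2111, 0.1744]
tcp_rot: [180.0, -0.1, 5.1]
ft_force: [-0.3, 0.4, 0.3]
gripper_width: 0.0165
gripper_force: 0.2
```

servo_tool([
  {"fingers": 0.165,"linear": [0,-0.031,-0.028],"rot": [0,0,0]},
  {"fingers": 0.165,"linear": [0,-0.031,-0.028],"rot": [0,0,0]},
  {"fingers": 0.165,"linear": [0,-0.031,-0.028],"rot": [0,0,0]},
  {"fingers": 0.165,"linear": [0,-0.031,-0.028],"rot": [0,0,0]},
])

```text
time: 16.65
eef_pos: [0.5078, -0.2056, 0.18]
tcp_rot: [179.9, -0.1, 5.0]
ft_force: [0.6, -3.2, 0.3]
gripper_width: 0.0153
gripper_force: 1.5
```

servo_tool([
  {"fingers": 0.165,"linear": [0,-0.035,-0.023],"rot": [0,0,0]},
  {"fingers": 0.165,"linear": [0,-0.035,-0.023],"rot": [0,0,0]},
  {"fingers": 0.165,"linear": [0,-0.035,-0.023],"rot": [0,0,0]},
  {"fingers": 0.165,"linear": [0,-0.035,-0.023],"rot": [0,0,0]},
])

```text
time: 17.05
eef_pos: [0.5073, -0.1999, 0.1851]
tcp_rot: [179.8, -0.1, 5.0]
ft_force: [-0.5, -7.3, 5.4]
gripper_width: 0.0153
gripper_force: 3.3
```

servo_tool([
  {"fingers": 0.165,"linear": [0,-0.038,-0.018],"rot": [0,0,0]},
  {"fingers": 0.165,"linear": [0,-0.038,-0.018],"rot": [0,0,0]},
  {"fingers": 0.165,"linear": [0,-0.038,-0.018],"rot": [0,0,0]},
  {"fingers": 0.165,"linear": [0,-0.038,-0.018],"rot": [0,0,0]},
])

```text
time: 17.45
eef_pos: [0.5063, -0.1901, 0.188]
tcp_rot: [180.0, -0.0, 5.0]
ft_force: [1.2, -2.0, 0.8]
gripper_width: 0.0154
gripper_force: 1.3
```

servo_tool([
  {"fingers": 0.165,"linear": [0,-0.04,-0.013],"rot": [0,0,0]},
  {"fingers": 0.165,"linear": [0,-0.04,-0.013],"rot": [0,0,0]},
  {"fingers": 0.165,"linear": [0,-0.04,-0.013],"rot": [0,0,0]},
  {"fingers": 0.165,"linear": [0,-0.04,-0.013],"rot": [0,0,0]},
])

```text
time: 17.85
eef_pos: [0.5053, -0.1818, 0.1901]
tcp_rot: [-180.0, 0.0, 5.1]
ft_force: [0.9, -1.6, 1.0]
gripper_width: 0.0155
gripper_force: 1.1
```

servo_tool([
  {"fingers": 0.165,"linear": [0,-0.041,-0.007],"rot": [0,0,0]},
  {"fingers": 0.165,"linear": [0,-0.041,-0.007],"rot": [0,0,0]},
  {"fingers": 0.165,"linear": [0,-0.041,-0.007],"rot": [0,0,0]},
  {"fingers": 0.165,"linear": [0,-0.041,-0.007],"rot": [0,0,0]},
])

```text
time: 18.25
eef_pos: [0.5046, -0.1739, 0.1915]
tcp_rot: [-180.0, 0.0, 5.1]
ft_force: [-0.3, -1.3, 1.9]
gripper_width: 0.015
gripper_force: 0.9
```

servo_tool([
  {"fingers": 0.165,"linear": [0,-0.042,-0.001],"rot": [0,0,0]},
  {"fingers": 0.165,"linear": [0,-0.042,-0.001],"rot": [0,0,0]},
  {"fingers": 0.165,"linear": [0,-0.042,-0.001],"rot": [0,0,0]},
  {"fingers": 0.165,"linear": [0,-0.042,-0.001],"rot": [0,0,0]},
])

```text
time: 18.65
eef_pos: [0.5039, -0.1655, 0.1918]
tcp_rot: [-180.0, 0.0, 5.1]
ft_force: [0.2, -2.5, 1.2]
gripper_width: 0.0152
gripper_force: 0.9
```

```bash
python3 where.py
```

```text
t 18.65 tool in stand: a,y,z(grasp) -0.0456 0.0009 0.0608 rot [-180.      0.      5.05] F [ 0.17 -2.52  1.21] M [-0.346 -0.002  0.029]
```

servo_tool([
  {"fingers": 0.165,"linear": [0,-0.042,0.004],"rot": [0,0,0]},
  {"fingers": 0.165,"linear": [0,-0.042,0.004],"rot": [0,0,0]},
  {"fingers": 0.165,"linear": [0,-0.042,0.004],"rot": [0,0,0]},
  {"fingers": 0.165,"linear": [0,-0.042,0.004],"rot": [0,0,0]},
])

```text
time: 19.05
eef_pos: [0.5032, -0.1572, 0.191]
tcp_rot: [180.0, -0.0, 5.1]
ft_force: [0.4, -2.4, 0.9]
gripper_width: 0.0151
gripper_force: 0.9
```

servo_tool([
  {"fingers": 0.165,"linear": [0,-0.041,0.01],"rot": [0,0,0]},
  {"fingers": 0.165,"linear": [0,-0.041,0.01],"rot": [0,0,0]},
  {"fingers": 0.165,"linear": [0,-0.041,0.01],"rot": [0,0,0]},
  {"fingers": 0.165,"linear": [0,-0.041,0.01],"rot": [0,0,0]},
])

```text
time: 19.45
eef_pos: [0.5025, -0.1491, 0.189]
tcp_rot: [180.0, -0.0, 5.1]
ft_force: [-0.0, -1.6, 1.5]
gripper_width: 0.0151
gripper_force: 1.0
```

servo_tool([
  {"fingers": 0.165,"linear": [0,-0.039,0.016],"rot": [0,0,0]},
  {"fingers": 0.165,"linear": [0,-0.039,0.016],"rot": [0,0,0]},
  {"fingers": 0.165,"linear": [0,-0.039,0.016],"rot": [0,0,0]},
  {"fingers": 0.165,"linear": [0,-0.039,0.016],"rot": [0,0,0]},
])

```text
time: 19.85
eef_pos: [0.5018, -0.1414, 0.1857]
tcp_rot: [180.0, -0.0, 5.0]
ft_force: [0.5, -3.0, 1.6]
gripper_width: 0.0151
gripper_force: 1.2
```

servo_tool([
  {"fingers": 0.165,"linear": [0,-0.036,0.021],"rot": [0,0,0]},
  {"fingers": 0.165,"linear": [0,-0.036,0.021],"rot": [0,0,0]},
  {"fingers": 0.165,"linear": [0,-0.036,0.021],"rot": [0,0,0]},
  {"fingers": 0.165,"linear": [0,-0.036,0.021],"rot": [0,0,0]},
])

```text
time: 20.25
eef_pos: [0.5012, -0.1342, 0.1815]
tcp_rot: [180.0, -0.0, 5.0]
ft_force: [0.4, -2.4, 1.5]
gripper_width: 0.0151
gripper_force: 1.4
```

servo_tool([
  {"fingers": 0.165,"linear": [0,-0.033,0.026],"rot": [0,0,0]},
  {"fingers": 0.165,"linear": [0,-0.033,0.026],"rot": [0,0,0]},
  {"fingers": 0.165,"linear": [0,-0.033,0.026],"rot": [0,0,0]},
  {"fingers": 0.165,"linear": [0,-0.033,0.026],"rot": [0,0,0]},
])

```text
time: 20.65
eef_pos: [0.5006, -0.1277, 0.1763]
tcp_rot: [180.0, -0.0, 5.0]
ft_force: [0.9, -3.7, 2.1]
gripper_width: 0.015
gripper_force: 1.6
```

servo_tool([
  {"fingers": 0.165,"linear": [0,-0.031,0.029],"rot": [0,0,0]},
  {"fingers": 0.165,"linear": [0,-0.031,0.029],"rot": [0,0,0]},
  {"fingers": 0.165,"linear": [0,-0.031,0.029],"rot": [0,0,0]},
])

```text
time: 20.95
eef_pos: [0.5002, -0.1231, 0.172]
tcp_rot: [180.0, -0.0, 5.0]
ft_force: [0.3, -3.7, 2.8]
gripper_width: 0.0151
gripper_force: 1.8
```

```bash
python3 where.py
```

```text
t 20.95 tool in stand: a,y,z(grasp) -0.0455 0.0435 0.041 rot [ 1.7999e+02 -1.0000e-02  5.0400e+00] F [ 0.26 -3.74  2.76] M [-0.747 -0.084 -0.048]
```

servo_tool([
  {"fingers": 0.35,"linear": [0,0,0],"rot": [0,0,0]},
  {"fingers": 0.35,"linear": [0,0,0],"rot": [0,0,0]},
  {"fingers": 0.35,"linear": [0,0,-0.5],"rot": [0,0,0]},
  {"fingers": 0.35,"linear": [0,0,-0.5],"rot": [0,0,0]},
  {"fingers": 0.35,"linear": [0,0,-0.4],"rot": [0,0,0]},
  {"fingers": 0.35,"linear": [0,0.5,0],"rot": [0,0,0]},
  {"fingers": 0.35,"linear": [0,0.5,0],"rot": [0,0,0]},
  {"fingers": 0.35,"linear": [0,0.5,0],"rot": [0,0,0]},
  {"fingers": 0.35,"linear": [0,0.22,0],"rot": [0,0,0]},
  {"fingers": 0.35,"linear": [0,0,0],"rot": [0,0,0]},
  {"fingers": 0.35,"linear": [0,0,0],"rot": [0,0,0]},
])

```text
time: 22.05
eef_pos: [0.5076, -0.2071, 0.2417]
tcp_rot: [-179.9, 0.0, 5.1]
ft_force: [0.7, 0.9, -0.1]
gripper_width: 0.0322
gripper_force: 0.0
```

```bash
cat > est3.py <<'E'
from est2 import *
E3=np.array([[.5063,-.1901,.188,1.2,-2,.8],[.5053,-.1818,.1901,.9,-1.6,1],[.5046,-.1739,.1915,-.3,-1.3,1.9],[.5039,-.1655,.1918,.2,-2.5,1.2],[.5032,-.1572,.191,.4,-2.4,.9],[.5025,-.1491,.189,0,-1.6,1.5],[.5018,-.1414,.1857,.5,-3,1.6],[.5012,-.1342,.1815,.4,-2.4,1.5],[.5006,-.1277,.1763,.9,-3.7,2.1],[.5002,-.1231,.172,.3,-3.7,2.8]])
a3,T3=tor(E3);R=np.r_[R,a3+np.radians(211)];TT=np.r_[TT,T3]
g=lambda p:TT-(p[2]-p[0]*np.sin(p[1]+R))
r=least_squares(g,[.32,4.4,.4],loss="soft_l1",f_scale=.05);J=np.linalg.inv(r.jac.T@r.jac)*2*r.cost/(len(TT)-3)
print("FIN",r.x.round(3),"b0",np.degrees(r.x[1])%360,"+-",np.degrees(J[1,1]**.5),"b now",np.degrees(r.x[1]+R[-1])%360,"rot now",np.degrees(R[-1]))
print("FIN",T3.round(2),g(r.x).round(2))
E
python3 est3.py|sed -n '/FIN/,$p';python3 where.py; python3 ph.py
```

```text
FIN [0.311 4.44  0.404] b0 254.36801015913548 +- 1.8875645350906014 b now 150.42735757814296 rot now 256.05934741900745
FIN [0.09 0.07 0.05 0.14 0.15 0.11 0.19 0.16 0.24 0.26] [-0.05  0.    0.02  0.05 -0.04 -0.02 -0.01  0.02 -0.03  0.04  0.05 -0.04
  0.01  0.01  0.   -0.01 -0.02  0.   -0.01  0.04  0.03 -0.04  0.   -0.01
 -0.02 -0.05  0.04  0.03 -0.03  0.03 -0.03  0.02  0.01]
t 22.05 tool in stand: a,y,z(grasp) -0.0455 -0.0409 0.1107 rot [-1.7991e+02  2.0000e-02  5.1000e+00] F [ 0.68  0.92 -0.09] M [ 0.011 -0.022 -0.005]
phase mod 90 45.06750899192992
{-140: 55, -130: 79, -50: 107, -40: 41, 30: 70, 40: 56, 120: 46, 130: 66}
```

servo_tool([
  {"fingers": 0.35,"linear": [0,0.03,0.3],"rot": [0,0,0]},
  {"fingers": 0.35,"linear": [0,0,0.3],"rot": [0,0,0]},
  {"fingers": 0.35,"linear": [0,0,0.3],"rot": [0,0,0]},
  {"fingers": 0.35,"linear": [0,0,0.3],"rot": [0,0,0]},
  {"fingers": 0.35,"linear": [0,0,0.15],"rot": [0,0,0]},
  {"fingers": 0.165,"linear": [0,0,0],"rot": [0,0,0]},
  {"fingers": 0.165,"linear": [0,0,0],"rot": [0,0,0]},
  {"fingers": 0.165,"linear": [0,0,0],"rot": [0,0,0]},
])

```text
time: 22.9
eef_pos: [0.5085, -0.2103, 0.1752]
tcp_rot: [180.0, -0.1, 5.0]
ft_force: [-0.7, 2.7, -1.4]
gripper_width: 0.0166
gripper_force: 1.4
```

servo_tool([
  {"fingers": 0.165,"linear": [0,-0.032,-0.027],"rot": [0,0,0]},
  {"fingers": 0.165,"linear": [0,-0.032,-0.027],"rot": [0,0,0]},
  {"fingers": 0.165,"linear": [0,-0.032,-0.027],"rot": [0,0,0]},
  {"fingers": 0.165,"linear": [0,-0.032,-0.027],"rot": [0,0,0]},
])

```text
time: 23.3
eef_pos: [0.5076, -0.2052, 0.1804]
tcp_rot: [179.9, -0.1, 5.0]
ft_force: [0.7, -4.7, -1.9]
gripper_width: 0.0151
gripper_force: 2.4
```

servo_tool([
  {"fingers": 0.165,"linear": [0,-0.035,-0.023],"rot": [0,0,0]},
  {"fingers": 0.165,"linear": [0,-0.035,-0.023],"rot": [0,0,0]},
  {"fingers": 0.165,"linear": [0,-0.035,-0.023],"rot": [0,0,0]},
  {"fingers": 0.165,"linear": [0,-0.035,-0.023],"rot": [0,0,0]},
])

```text
time: 23.7
eef_pos: [0.5072, -0.1995, 0.1855]
tcp_rot: [179.8, -0.1, 4.9]
ft_force: [1.1, -8.4, 2.6]
gripper_width: 0.015
gripper_force: 3.8
```

servo_tool([
  {"fingers": 0.165,"linear": [0,-0.038,-0.018],"rot": [0,0,0]},
  {"fingers": 0.165,"linear": [0,-0.038,-0.018],"rot": [0,0,0]},
  {"fingers": 0.165,"linear": [0,-0.038,-0.018],"rot": [0,0,0]},
  {"fingers": 0.165,"linear": [0,-0.038,-0.018],"rot": [0,0,0]},
  {"fingers": 0.165,"linear": [0,-0.04,-0.013],"rot": [0,0,0]},
  {"fingers": 0.165,"linear": [0,-0.04,-0.013],"rot": [0,0,0]},
])

```text
time: 24.3
eef_pos: [0.5065, -0.1905, 0.1917]
tcp_rot: [179.6, -0.1, 4.8]
ft_force: [-1.8, -12.3, 9.4]
gripper_width: 0.015
gripper_force: 6.1
```

```bash
python3 where.py; python3 ph.py
```

```text
t 24.3 tool in stand: a,y,z(grasp) -0.0452 -0.0242 0.0607 rot [ 1.7958e+02 -1.4000e-01  4.8500e+00] F [ -1.78 -12.29   9.43] M [-2.68   0.382 -0.114]
phase mod 90 23.635928933367413
{-160: 68, -150: 61, -70: 70, -60: 74, -10: 9, 0: 72, 10: 29, 20: 61, 30: 15, 100: 61, 110: 56}
```

servo_tool([
  {"fingers": 0.165,"linear": [0,-0.042,0],"rot": [0,0,0]},
  {"fingers": 0.165,"linear": [0,-0.042,0],"rot": [0,0,0]},
  {"fingers": 0.165,"linear": [0,-0.042,0],"rot": [0,0,0]},
  {"fingers": 0.165,"linear": [0,-0.03,0],"rot": [0,0,0]},
  {"fingers": 0.165,"linear": [0,0,0],"rot": [0,0,0]},
])

```text
time: 24.85
eef_pos: [0.507, -0.1816, 0.1921]
tcp_rot: [179.6, -0.3, 4.9]
ft_force: [0.7, -8.4, 8.6]
gripper_width: 0.0154
gripper_force: 4.8
```

```bash
python3 where.py
```

```text
t 24.85 tool in stand: a,y,z(grasp) -0.044 -0.0154 0.0611 rot [179.62  -0.27   4.9 ] F [ 0.72 -8.44  8.56] M [-2.022 -0.087 -0.029]
```

servo_tool([
  {"fingers": 0,"linear": [0,0,0],"rot": [0,0,0]},
  {"fingers": 0,"linear": [0,0,0],"rot": [0,0,0]},
  {"fingers": 0,"linear": [0,0,0],"rot": [0,0,0]},
  {"fingers": 0,"linear": [0,0,0],"rot": [0,0,0]},
  {"fingers": 0,"linear": [0,0,0],"rot": [0,0,0]},
  {"fingers": 0,"linear": [0,0,0],"rot": [0,0,0]},
])

```text
time: 25.45
eef_pos: [0.5071, -0.182, 0.1922]
tcp_rot: [179.6, -0.3, 4.9]
ft_force: [0.5, -9.6, 8.8]
gripper_width: 0.0119
gripper_force: 30.0
```

```bash
python3 where.py; python3 ph.py; python3 look.py a3
```

```text
t 25.45 tool in stand: a,y,z(grasp) -0.0439 -0.0158 0.0612 rot [179.6   -0.28   4.89] F [ 0.47 -9.61  8.78] M [-2.197 -0.049 -0.005]
phase mod 90 14.127416535289868
{-170: 77, -160: 48, -80: 62, -70: 79, -10: 64, 0: 35, 10: 66, 20: 22, 90: 59, 100: 57}
```

View pics/a3.png

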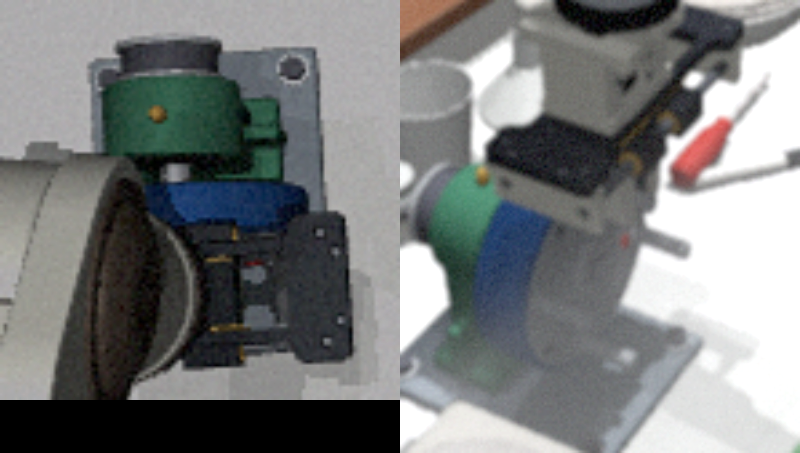

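The pin is gripped with 30 N. The red dot at (625,240) in the scene crop is beside the right-hand pin, so pin 1 is about 105° clockwise from the top, as computed for the weight at the bottom. The screwdriver still lies in place. I hand in.

```bash
python3 -c "
from plant import arm
print(arm.sign_off())"
```

```text
the job is handed in; nothing more can be done
None
```

I turned the drum about 286° in all and handed the job in with the heavy side at the bottom, within about 2° by my force fit; the gripper holds a coupling pin with 30 N, no verdict came back, and I touched none of the loose items.

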